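# Wedge the stone slab level

## Robot

A 6-joint arm with a two-finger parallel gripper is mounted at the origin on the work surface. World frame = base frame: x ahead of the robot, y to its left, z up, the work surface at z = 0. Lengths are in m, angles in rad, forces in N, time in s.
With the tool pointing down it reaches from about 0.375 to 0.9 m from the base axis. Payload 3.1 kg.
Tool frame: the origin (TCP) lies midway between the tips of the shut fingers; the grasp point (between the pads) lies 19 mm behind it; z points along the fingers, y is the line along which they close (so a half turn about z gives the same grasp; the last joint's range is limited). The gripper opens to 87 mm and grips with 3 to 60 N. Pads are 19 mm wide; open, the fingers measure 117 mm over their backs; the gripper's body (75 mm by 190 mm) begins 51 mm behind the grasp point.
Start: joints at [0.988, 0.527, 1.433, -0, 1.181, -0.178], TCP at [0.246, 0.574, 0.223] pointing down, gripper open.
Joint ranges: [-3.08, 3.08], [-0.75, 2.2], [0.22, 2.44], [-1.43, 4.57], [0, 2.65], [-2.85, 2.85]. Speed limits (rad/s): [2.79, 2.79, 3.14, 3.14, 3.14, 3.14].

## Interface

Orientations are given as a unit quaternion [x, y, z, w].
In Python, from station import bot gives the robot as it stands. Calls block until the motion is done:
- bot.reach(position, orientation): joint-space move of the TCP to a pose.
- bot.move_linear(position, vel=0.15, frame=None): straight line of the TCP; frame=None keeps the orientation; vel is the mean speed in m/s.
- bot.move_joints(angles): joint-space move.
- bot.move_gripper(opening): finger opening in m; the grip force is fixed at half the most; returns when the fingers have stopped.
- bot.dwell(seconds).
- bot.inverse_kinematics(position, orientation): joint angles nearest the present ones, or None.
- bot.read_camera(name): name is "scene" or "top"; returns the picture (420x560x3 uint8, blue, green, red); there is no depth.
- bot.calibration(name): a dict with "K" (3x3 intrinsics, pixels), "R" (3x3) and "t" (3): a world point X has camera coordinates R X + t. Camera axes: x right, y down, z forward; pixel columns grow to the right and rows downward; lengths in m; the calibration is good to about 2 mm. A picture is of the moment at which its call begins. calibration takes no time and is no camera call.
A pose or a line that the arm cannot do raises bot.Unreachable and nothing moves.
- bot.job_done(): hands the job in; it is judged then, once.
Trained networks look in the newest picture that a camera, given by its name, has taken for a name from the list of things; names that differ only in an ending like _2 or _b are one class to them, and where a whole thing is asked for, a point or a joint stands for the part that bears it (a point fixed in the world has none). Each returns a list of dicts, best first, with "conf" (0 to 1); they miss things now and then, are a little off and sometimes report something else, mostly with a low value. They report only what shows in the picture. A call takes as long as a camera call. They do not tell look-alikes from the thing itself.
- bot.masks_of(camera, label): "mask" (420x560 bool, what is visible of it) and "point" ([column, row] in pixels, amid what is visible of it).
- bot.landmark_of(camera, label): "point" ([column, row] in pixels: a listed point, or the origin of a listed thing).
Readings, each from a call of its own:
- bot.get_t(): time.
- bot.get_joints(): joint angles.
- bot.get_qd(): joint speeds.
- bot.get_joint_efforts(): joint torques, N m.
- bot.get_ee_pos(): TCP position.
- bot.get_eef_rot(): TCP orientation.
- bot.get_contact_force(): force on the tool from outside, world axes, zero at the start.
- bot.get_moment(): the same for the moment, N m.
- bot.get_opening(): finger opening in m.
- bot.get_grip_force(): force on a finger pad.
Only numpy, scipy, OpenCV 4.12 (cv2) and the standard library are available. Lean on these libraries where they do the work, as an engineer would, in place of code of your own. Each camera call takes 0.05 s, during which the arm holds its last target. There are 200 camera calls.

## Task

The dark stone slab sits low at one corner: pick up the wooden wedge and slide it, thin end first, under the steel runner at that corner, easing it in until the bubble of the yellow level on the slab stands between its two black lines, then let go and leave the wedge carrying the corner. Ease it in gently and do not jam the stone against its top stop, do not push or lift the slab with the gripper, and leave the mallet, the chisel and the marble offcut where they are.

Things in the scene. Friction and masses are not known exactly. Their poses are not given: they have to be found in the camera images.
- wedge: Loose pale beech wedge, 160 long, 32 wide, 70 g, flat on the bench (z = 0). Origin: centre of its underside. x to the thin end, y across, z up. Height rises evenly from 4 mm at the thin end (x = +80 mm) to 39 mm at the heel (x = -80 mm): slope 0.22. Upright sides: hold it across the width some 20 mm from the heel and keep it flat on the bench as it slides. Friction about 0.6: it stays where left.
- wedge_tip (a point): Middle of the wedge's thin edge, at its underside (wedge x = +80 mm, z = 0).
- slab: Dark slate slab, 200 x 200 x 20 mm, 2.4 kg, rocking on a fixed two-post frame about a level line through its origin (at its underside on the diagonal, 49 mm beyond its centre, 37 mm over the bench). x runs from the low corner (x = -190 mm) to the origin (the way to push), y along the rocking line, side corners x = -49, y = +-141. Starts on a low stop 0.045 rad low; top stop 0.012 rad past level.
- corner (a point): Underside of the slab above the runner: slab x = -172, y = 0, z = 0. The round steel runner (12 mm diameter, 28 mm long, along slab y) hangs below it on a screwed foot, its lowest line 9 to 21 mm below this point, different each time; it carries 5 to 10 N. Past the top stop pushing jams the wedge and the force climbs at once. Bench clear 150 mm inwards, 35 mm either side.
- bubble (a joint): White bubble, 36 mm long, in the green vial of a yellow level (200 x 40 x 24 mm, fixed on the slab's centre along x): its shift in m. 0: midway between two black lines 53 mm apart; between them if within 7 mm of 0. Negative (-0.054 at the start): shifted to slab +x, corner low. Positive (to +0.014): corner too high. 7 mm is 6 mrad of tilt, 1 mm of height at the runner, 4.5 mm of wedge travel.
- mallet: Bystander: standing mason's mallet, steel head of 72 mm diameter, wooden handle up to 169 mm high. Origin: centre of its underside.
- chisel: Bystander: steel chisel lying on the bench, about 180 mm long along its x, 16 mm wide, 12 mm high. Origin: at its underside near its middle.
- offcut: Bystander: rough white marble offcut, about 75 x 55 x 55 mm. Origin: centre of its underside.
Mind the look-alikes: they are no part of the job. Of the things shaped like the wedge, the beech one is meant.

How it is judged:
On the way, in this order (a step that is already met when the one before it is completed fails the run):
1. the wedge's thin end is under the runner at the low corner (x of wedge_tip in the frame of slab above -0.169 m and y of wedge_tip in the frame of slab between -0.022 and 0.022 m and height (world z) of wedge_tip below 0.012 m), for 0.1 s.
2. the wedge carries the corner and the bubble is between the lines (value of joint bubble between -0.007 and 0.007 m and contact force between wedge and slab above 1.5 N), for 0.3 s.
At the end, for the whole second after the job is handed in: The wedge lies flat on the bench (within 0.08 rad) and still, its thin end past the runner line (by 3 mm or more, within 22 mm of the slab's x axis), it carries the corner with more than 1.5 N, and the bubble is within 7 mm of the middle, i.e. between the lines (all of step 1 and all of step 2 and linear speed of wedge below 0.01 m/s and angular speed of slab below 0.02 rad/s and angle between wedge's own z axis and vertical below 0.08 rad); the robot touches nothing.
It fails at once if the wedge is jammed: more than 20 N between wedge and slab (contact force between wedge and slab above 20 N).
It fails at once if the gripper or arm pushes or lifts the slab (more than 5 N) (contact force between any of the fingers, the arm and slab above 5 N).
It fails at once if a bystander is moved by more than 30 mm (distance of any of mallet, chisel, offcut from where it was at the start of the episode above 0.03 m).
It also fails if it takes over 58 s, if anything falls off the work surface, if the arm or the gripper's body presses on something with over 40 N, if the wrist force passes 120 N, or if a joint passes its speed limit or range.

## Working session

There is one attempt and no reset: what is moved stays moved. The work goes in short steps, each a Python script; the robot and the scene stay as the last script left them, time stands still between calls to the robot, and variables do not carry over. Pictures are saved under pics/ and viewed, at most 10 in all, crops included, and the job is handed in when it is done.

```bash
mkdir -p pics; ls; python3 - <<'E'
from station import bot
import cv2,numpy as np
for c in("scene","top"):
    im=bot.read_camera(c);cv2.imwrite(f"pics/{c}0.png",im)
    k=bot.calibration(c);print(c,k["K"].tolist(),(-k["R"].T@k["t"]).round(3),k["R"].round(3).tolist())
    for l in("wedge","slab","bubble","mallet","chisel","offcut"):
        print(l,[(round(d["conf"],2),np.round(d["point"]).tolist(),int(d["mask"].sum())) for d in bot.masks_of(c,l)][:4])
    for l in("wedge","wedge_tip","slab","corner","bubble"):
        print("lm",l,[(round(d["conf"],2),np.round(d["point"],1).tolist()) for d in bot.landmark_of(c,l)][:4])
print(bot.get_t())
E
```

```text
pics
scene [[443.72170943470763, 0.0, 275.1785228927502], [0.0, 443.72170943470763, 206.81032487591276], [0.0, 0.0, 1.0]] [1.082 0.477 0.929] [[-0.666, 0.746, -0.006], [0.585, 0.517, -0.625], [-0.463, -0.42, -0.781]]
wedge [(0.95, [149.0, 192.0], 802), (0.85, [191.0, 145.0], 689), (0.67, [255.0, 124.0], 641), (0.63, [279.0, 230.0], 75)]
slab [(0.63, [265.0, 223.0], 5393)]
bubble [(0.62, [280.0, 229.0], 53)]
mallet [(0.82, [424.0, 238.0], 1228)]
chisel [(0.75, [180.0, 248.0], 403), (0.53, [424.0, 240.0], 1156), (0.45, [187.0, 147.0], 749)]
offcut [(0.57, [366.0, 330.0], 1081), (0.3, [178.0, 244.0], 309)]
lm wedge [(0.98, [152.5, 190.4]), (0.77, [249.5, 129.5]), (0.75, [194.7, 143.8])]
lm wedge_tip [(0.98, [220.3, 148.7]), (0.93, [226.3, 124.8]), (0.6, [169.0, 170.0])]
lm slab [(0.83, [278.4, 237.4])]
lm corner [(0.76, [234.4, 196.8])]Traceback (most recent call last):
  File "<stdin>", line 9, in <module>
ValueError: it knows: chisel, corner, mallet, offcut, slab, wedge, wedge_tip
```

```bash
python3 - <<'E'
from station import bot
import cv2,numpy as np
c="top"
im=bot.read_camera(c);cv2.imwrite(f"pics/{c}0.png",im)
k=bot.calibration(c);print(c,k["K"].tolist(),(-k["R"].T@k["t"]).round(3),k["R"].round(3).tolist())
for l in("wedge","slab","bubble","mallet","chisel","offcut"):
    print(l,[(round(d["conf"],2),np.round(d["point"]).tolist(),int(d["mask"].sum())) for d in bot.masks_of(c,l)][:4])
for l in("wedge","wedge_tip","slab","corner"):
    print("lm",l,[(round(d["conf"],2),np.round(d["point"],1).tolist()) for d in bot.landmark_of(c,l)][:4])
print(bot.get_t())
a=cv2.imread("pics/scene0.png")
cv2.imwrite("pics/both.png",np.vstack([cv2.resize(a,None,fx=.714,fy=.714),cv2.resize(im,None,fx=.714,fy=.714)]))
cv2.imwrite("pics/top_b.png",cv2.resize(im,(800,600)));cv2.imwrite("pics/scene_b.png",cv2.resize(a,(800,600)))
E
```

```text
top [[382.69690552228764, 0.0, 281.3551508476533], [0.0, 382.69690552228764, 209.4207682298701], [0.0, 0.0, 1.0]] [0.447 0.01  0.907] [[0.021, -0.999, -0.029], [-0.988, -0.016, -0.153], [0.153, 0.032, -0.988]]
wedge [(0.97, [425.0, 320.0], 1251), (0.8, [450.0, 237.0], 1184), (0.63, [432.0, 153.0], 1195)]
slab [(0.57, [291.0, 197.0], 7305)]
bubble [(0.64, [268.0, 190.0], 93), (0.29, [290.0, 193.0], 7311)]
mallet [(0.64, [148.0, 282.0], 1116)]
chisel [(0.78, [347.0, 129.0], 510)]
offcut [(0.67, [148.0, 178.0], 862)]
lm wedge [(0.94, [448.2, 236.7]), (0.8, [428.5, 161.1]), (0.67, [428.4, 316.5]), (0.59, [153.5, 176.4])]
lm wedge_tip [(0.95, [421.1, 260.3]), (0.68, [437.3, 187.0]), (0.66, [342.7, 203.9]), (0.61, [453.2, 296.6])]
lm slab [(0.8, [266.3, 192.9])]
lm corner [(0.8, [343.3, 204.1])]
1.1
```

View pics/scene_b.png

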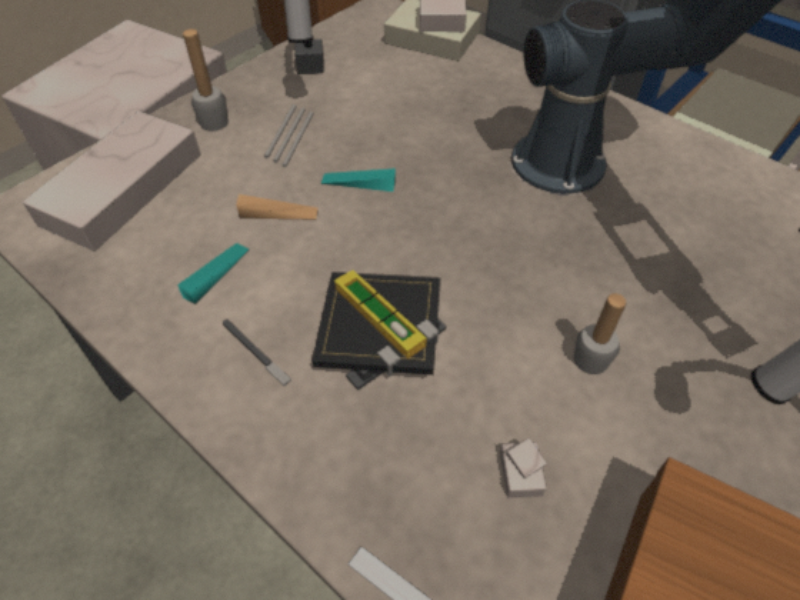

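View pics/top_b.png

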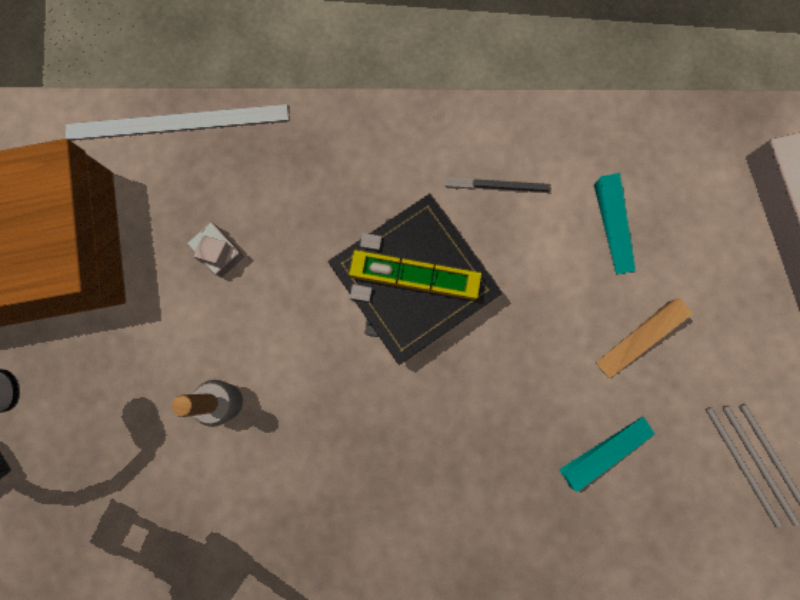

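Two cameras agree. The wedge-shaped things in the top picture (enlarged pixels) are teal (615,223), teal (607,455) and beech-orange (644,339). Only the one at (644,339) is pale wood, so it fits. The network puts its thin end at the lower left, (602,371). Next I fit the poses and confirm with a crop.

```bash
cat > h.py <<'E'
from station import bot
import cv2,numpy as np
from scipy.optimize import minimize
def proj(c,X):
    k=bot.calibration(c);p=(np.atleast_2d(X)@k["R"].T+k["t"])@k["K"].T
    return p[:,:2]/p[:,2:]
def ray(c,px,z=0.):
    k=bot.calibration(c);o=-k["R"].T@k["t"];d=k["R"].T@np.linalg.solve(k["K"],[*px,1])
    return o+d*(z-o[2])/d[2]
def rz(a):return np.array([[np.cos(a),-np.sin(a),0],[np.sin(a),np.cos(a),0],[0,0,1]])
WEDGE=np.array([[x,y,z] for x,h in((.08,.004),(-.08,.039)) for y in(-.016,.016) for z in(0,h)])
s=.1414
_q=np.array([[-.049-s,0],[-.049+s,0],[-.049,s],[-.049,-s]])
def slabpts(tilt=.045): # underside/top corners, relative to point on the bench under the origin
    P=np.array([[x,y,z] for x,y in _q for z in(0,.02)])
    c,n=np.cos(tilt),np.sin(tilt)
    return np.c_[c*P[:,0]-n*P[:,2]*-1*-1, P[:,1], .037+n*P[:,0]+c*P[:,2]]
def fit(pts,masks,p0):
    up=4
    def cost(p):
        X=pts@rz(p[2]).T+[p[0],p[1],0];e=0
        for c,m in masks.items():
            im=np.zeros((420*up,560*up),np.uint8)
            cv2.fillConvexPoly(im,cv2.convexHull(np.round(proj(c,X)*up).astype(np.int32)),1)
            M=cv2.resize(m.astype(np.uint8),None,fx=up,fy=up,interpolation=0)
            e+=1-(im&M).sum()/(im|M).sum()
        return e
    S=np.array([p0]+[[p0[0]+.01,p0[1],p0[2]],[p0[0],p0[1]+.01,p0[2]],[p0[0],p0[1],p0[2]+.1]])
    r=minimize(cost,p0,method="Nelder-Mead",options=dict(initial_simplex=S,xatol=2e-4,fatol=1e-4,maxiter=150))
    return r.x,r.fun
def near(c,l,px):
    return min(bot.masks_of(c,l),key=lambda d:np.hypot(*(np.array(d["point"])-px)))["mask"]
E
python3 - <<'E'
from h import *
lo=ray("top",(421.1,260.3));ls=ray("scene",(220.3,148.7));print("tip",lo,ls)
print("wedge o",ray("top",(448.2,236.7)))
print("slab o",ray("top",(266.3,192.9),.037),ray("scene",(278.4,237.4),.037))
print("corner",ray("top",(343.3,204.1),.029),ray("scene",(234.4,196.8),.029))
wm={"top":near("top","wedge",(450,237)),"scene":near("scene","wedge",(191,145))}
sm={"top":bot.masks_of("top","slab")[0]["mask"],"scene":bot.masks_of("scene","slab")[0]["mask"]}
o=ray("top",(448.2,236.7));d=lo-o
for y in (0,np.pi):print("wedge",fit(WEDGE,wm,[o[0],o[1],np.arctan2(d[1],d[0])+y]))
so=ray("top",(266.3,192.9),.037);d=so-ray("top",(343.3,204.1),.029)
print("slab",fit(slabpts(),sm,[so[0],so[1],np.arctan2(d[1],d[0])]))
a=cv2.imread("pics/scene0.png");b=cv2.imread("pics/top0.png")
cv2.imwrite("pics/crop1.png",np.hstack([cv2.resize(a[110:230,110:230],(400,400)),cv2.resize(b[180:300,390:510],(400,400))]))
E
```

```text
tip [ 0.4723015  -0.28856665  0.        ] [ 0.47307806 -0.29410784  0.        ]
wedge o [ 0.52846143 -0.35333457  0.        ]
slab o [0.61929907 0.07373647 0.037     ] [0.61882985 0.06741737 0.037     ]
corner [ 0.59712397 -0.10507201  0.029     ] [ 0.5940956  -0.10999795  0.029     ]
wedge (array([ 0.52490333, -0.3501864 ,  2.27441582]), np.float64(0.12372845921368658))
wedge (array([ 0.53062501, -0.35670189,  5.34391243]), np.float64(0.47994577111669867))
slab (array([0.62122061, 0.0684486 , 1.41187748]), np.float64(0.12731087378101302))
```

View pics/crop1.png

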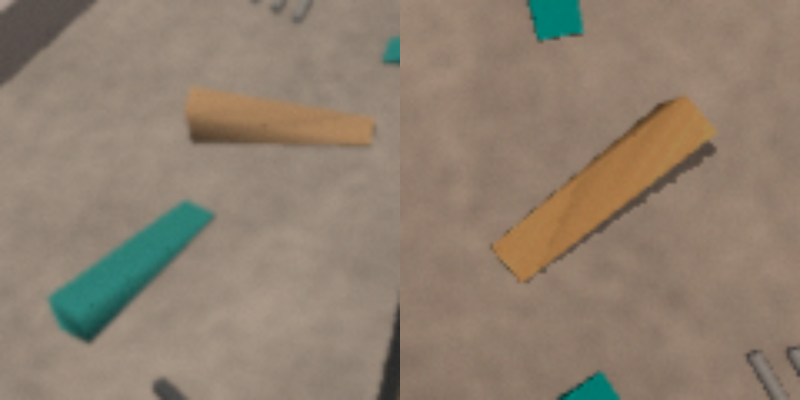

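The crop confirms it: the wood-coloured wedge has its tall heel at upper right (690,110) and its thin end at lower left (507,265) in the right half. The slab fit agrees with the landmarks. Next I check joint reachability and then grasp.

```bash
cat >> h.py <<'E'
from scipy.spatial.transform import Rotation as Ro
def quat(a):
    c,s=np.cos(a),np.sin(a)
    return Ro.from_matrix(np.array([[c,s,0],[s,-c,0],[0,0,-1.]])).as_quat().tolist()
G=-.065   # grasp station on the wedge
W=np.array([.525,-.350]);WY=2.274
SY=1.425;C=np.array([.595,-.104]);U=np.array([np.cos(SY),np.sin(SY)])
def ud(a):return np.array([np.cos(a),np.sin(a)])
def tcp_for_tip(d):  # TCP xy with the tip d past the runner line
    return C+U*(d-.08+G)
E
python3 - <<'E'
from h import *
g=W+G*ud(WY);print(g,tcp_for_tip(-.04))
for f in(0,np.pi):
    for p,a in((g,WY),(tcp_for_tip(-.04),SY),(tcp_for_tip(.1),SY)):
        for z in(.2,.004):
            q=bot.inverse_kinematics([*p,z],quat(a+f));print(f>0,z,None if q is None else np.round(q,2))
E
```

```text
[ 0.5670332  -0.39958034] [ 0.56812313 -0.28703725]
False 0.2 [-0.77  0.65  1.27 -0.    1.23 -1.48]
False 0.004 [-0.77  0.88  1.38 -0.    0.88 -1.48]
False 0.2 [-0.64  0.57  1.43 -0.    1.15 -0.5 ]
False 0.004 [-0.64  0.83  1.54 -0.    0.77 -0.5 ]
False 0.2 [-0.43  0.53  1.5  -0.    1.11 -0.29]
False 0.004 [-0.43  0.81  1.62 -0.    0.72 -0.29]
True 0.2 [-0.77  0.65  1.27 -0.    1.23  1.66]
True 0.004 [-0.77  0.88  1.38 -0.    0.88  1.66]
True 0.2 [-0.64  0.57  1.43 -0.    1.15  2.64]
True 0.004 [-0.64  0.83  1.54 -0.    0.77  2.64]
True 0.2 None
True 0.004 None
```

```bash
python3 - <<'E'
from h import *
g=W+G*ud(WY);q=quat(WY)
p=np.array(bot.get_ee_pos());bot.move_linear([p[0],p[1],.28],vel=.2)
bot.reach([*g,.26],q)
print("t",bot.get_t());bot.move_gripper(.075)
bot.move_linear([*g,.08],vel=.2)
im=bot.read_camera("scene");im2=bot.read_camera("top")
cv2.imwrite("pics/above.png",np.hstack([cv2.resize(im[70:220,120:270],(400,400)),cv2.resize(im2[160:310,380:530],(400,400))]))
print(bot.get_contact_force(),bot.get_t())
E
```

```text
t 5.3
[ 0.34407061 -0.39408781  0.34180167] 7.0083
```

View pics/above.png

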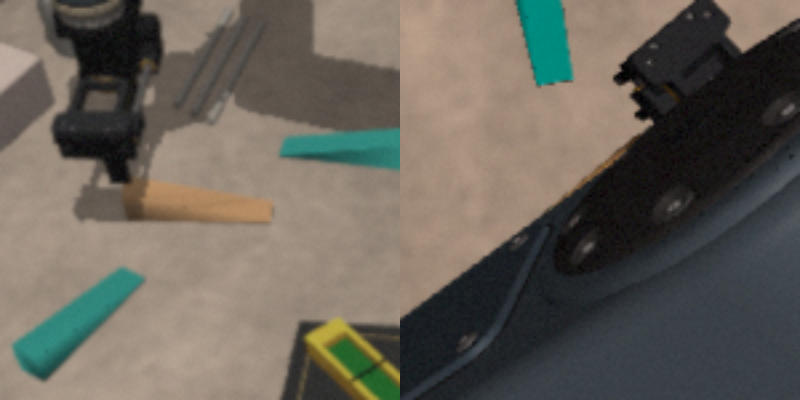

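The fingers straddle the heel end, at (120,175) in the left half. I go down, grip and lift slightly.

```bash
python3 - <<'E'
from h import *
g=W+G*ud(WY)
bot.move_linear([*g,.005],vel=.08)
print(bot.get_contact_force());bot.move_gripper(.02)
print("open",bot.get_opening(),bot.get_grip_force())
bot.move_linear([*g,.035],vel=.1)
p=tcp_for_tip(-.05)
bot.move_linear([*p,.035],vel=.12,frame=quat(SY)) if False else bot.reach([*p,.035],quat(SY))
im=bot.read_camera("scene")
print("tip",[(round(d["conf"],2),np.round(d["point"],1).tolist(),ray("scene",d["point"],.030).round(3)) for d in bot.landmark_of("scene","wedge_tip")])
print("corner",[(round(d["conf"],2),ray("scene",d["point"],.029).round(3)) for d in bot.landmark_of("scene","corner")])
print("want tip",C-.05*U,bot.get_opening(),bot.get_ee_pos(),bot.get_contact_force(),bot.get_t())
cv2.imwrite("pics/carry.png",cv2.resize(im[110:290,150:390],(800,600)))
E
```

```text
[ 0.66922258 -0.18771293 -0.00234169]
open 0.03207933384251502 29.845657646656036
tip [(0.81, [225.5, 124.1], array([ 0.407, -0.335,  0.03 ])), (0.78, [224.0, 187.7], array([ 0.591, -0.153,  0.03 ])), (0.57, [169.5, 171.0], array([ 0.648, -0.311,  0.03 ]))]
corner [(0.78, array([ 0.594, -0.093,  0.029]))]
want tip [ 0.58773598 -0.15346953] 0.03188730358829875 [ 0.56671985 -0.29775752  0.03489719] [ 0.47791576 -0.32322565  0.04919226] 10.4
```

View pics/carry.png

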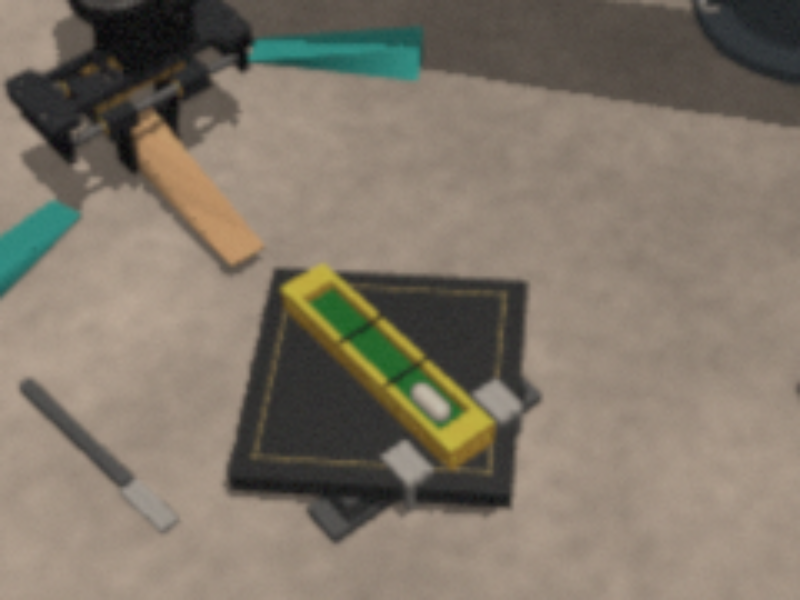

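The held wedge lines up with the level and points at the low corner. Its tip is at (240,265) in the crop. The bubble is at (431,401), beyond the lower black line. I lower it and ease it in, reading the bubble after every step.

```bash
cat >> h.py <<'E'
SO=np.array([.6205,.067])
def slab2w(P,th):
    P=np.atleast_2d(P);c,n=np.cos(th),np.sin(th)
    L=np.c_[c*P[:,0]+n*P[:,2],P[:,1],.037-n*P[:,0]+c*P[:,2]]   # th<0: corner low
    return L@rz(SY).T+[*SO,0]
def bub_px(b):return proj("scene",slab2w([-.049-b,0,.044],b/1.19))[0]
def bubble(im,off):
    best=None
    M=np.zeros(im.shape[:2],np.uint8)
    cv2.fillConvexPoly(M,cv2.convexHull(np.round(proj("scene",slab2w([[x,y,.044] for x in(-.125,.03) for y in(-.013,.013)],-.02))).astype(np.int32)),1)
    w=np.clip(im.min(2).astype(float)-100,0,None)*M
    if w.sum()<300:return None,None
    v,u=np.indices(w.shape);px=np.array([(u*w).sum(),(v*w).sum()])/w.sum()
    bs=np.linspace(-.065,.025,181);P=np.array([bub_px(b) for b in bs])
    return bs[np.argmin(((P+off-px)**2).sum(1))],px
E
python3 - <<'E'
from h import *
p=tcp_for_tip(-.05);bot.move_linear([*p,.0045],vel=.06)
print(bot.get_contact_force(),bot.get_ee_pos())
im=bot.read_camera("scene");b,px=bubble(im,0)
print(b,px,bub_px(-.054),"lines pred",bub_px(0))
m=slab2w([[-.049-.0265,0,.044],[-.049+.0265,0,.044]],-.045);print(proj("scene",m).round(1),"seen (258.3,209) (272.1,221.3)")
bot.move_linear([*tcp_for_tip(-.01),.0045],vel=.04);print(bot.get_contact_force(),bot.get_t())
E
```

```text
[-1.63374639  0.43789252  6.60351995] [ 0.5661178  -0.29664811  0.00468987]
-0.0585 [278.95664557 229.72848101] [278.61502294 227.8382559 ] lines pred [264.72373725 214.55032672]
[[257.5 208.4]
 [271.2 221. ]] seen (258.3,209) (272.1,221.3)
[ 0.9061899  -2.85000196  5.99479806] 12.2583
```

```bash
python3 - <<'E'
from h import *
off=np.array([.34,1.9]);d=-.01
while d<.13:
    im=bot.read_camera("scene");b,px=bubble(im,off)
    f=np.array(bot.get_contact_force());fu=-f[:2]@U
    print(round(d*1e3,1),b if b is None else round(b*1e3,1),"f",fu.round(1),f[2].round(1),round(bot.get_t(),1))
    if b is None or fu>18 or b>-.012 or bot.get_t()>32:break
    d+=.005 if b<-.03 else .003
    bot.move_linear([*tcp_for_tip(d),.0049],vel=.02)
cv2.imwrite("pics/push.png",cv2.resize(im[110:290,150:390],(800,600)))
print(d,bot.get_ee_pos())
E
```

```text
-10.0 -54.0 f 2.7 5.7 12.3
-5.0 -54.0 f -0.5 3.1 12.8
0.0 -54.0 f -0.4 1.7 13.2
5.0 -54.0 f -0.6 1.1 13.7
10.0 -54.0 f -0.0 -0.7 14.1
15.0 -54.0 f -0.4 0.2 14.6
20.0 -54.0 f -0.7 -0.8 15.0
25.0 -54.0 f 0.2 0.1 15.5
30.0 -54.0 f -0.2 0.1 15.9
35.0 -54.0 f -1.0 0.1 16.4
40.0 -54.0 f -0.0 -0.8 16.8
45.0 -54.0 f -0.8 -0.7 17.3
50.0 -54.0 f 0.9 -0.5 17.7
55.0 -54.0 f 0.7 -0.4 18.2
60.0 -54.0 f 0.3 -1.1 18.6
65.0 -54.0 f 0.7 0.0 19.1
70.0 -54.0 f 2.0 -1.6 19.5
75.0 -52.0 f 12.0 -4.6 20.0
80.0 -44.5 f 12.7 -3.8 20.4
85.0 -38.5 f 11.9 -4.6 20.9
90.0 -30.5 f 12.7 -5.2 21.3
95.0 -21.0 f 12.7 -5.0 21.8
98.0 -14.5 f 12.4 -4.8 22.1
101.0 -9.0 f 12.2 -5.4 22.5
0.10100000000000002 [ 0.5895137  -0.15117998  0.00478594]
```

View pics/push.png

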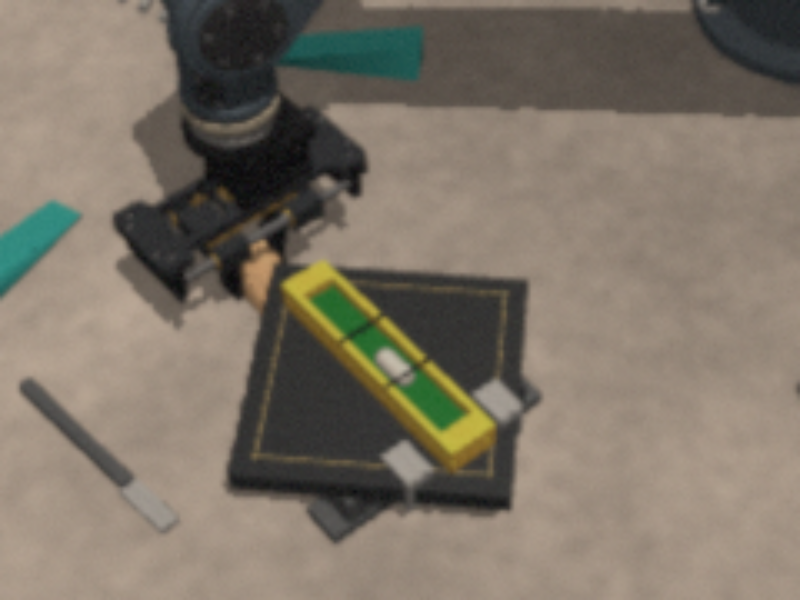

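The bubble at (395,366) still overlaps the lower black line at (410,370), which matches the tracked value of about -9 mm. A few more millimetres are needed.

```bash
python3 - <<'E'
from h import *
off=np.array([.34,1.9]);d=.101
while 1:
    d+=.002;bot.move_linear([*tcp_for_tip(d),.0049],vel=.015);bot.dwell(.2)
    im=bot.read_camera("scene");b,px=bubble(im,off)
    f=np.array(bot.get_contact_force());print(round(d*1e3,1),round(b*1e3,1),(-f[:2]@U).round(1),f[2].round(1))
    if b>-.0015 or -f[:2]@U>17 or d>.109:break
cv2.imwrite("pics/push2.png",cv2.resize(im[180:255,225:325],(800,600),interpolation=cv2.INTER_CUBIC));print(bot.get_t())
E
```

```text
103.0 -7.0 11.8 -4.9
105.0 -5.0 11.0 -4.9
107.0 -2.5 10.8 -4.4
109.0 1.0 11.4 -5.4
24.5917
```

View pics/push2.png

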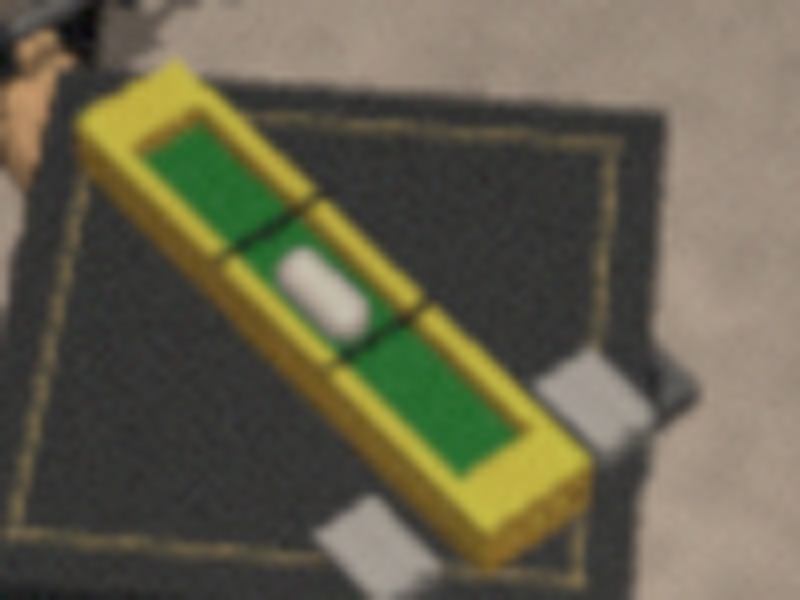

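The bubble at (322,293) sits midway between the lines at (270,228) and (383,335). I release, lift clear and check.

```bash
python3 - <<'E'
from h import *
off=np.array([.34,1.9])
bot.move_gripper(.07);bot.dwell(.3)
im=bot.read_camera("scene");print("released",bubble(im,off))
p=np.array(bot.get_ee_pos())
bot.move_linear([p[0],p[1],.10],vel=.06)
q=p[:2]-.1*U;bot.move_linear([*q,.2],vel=.15);bot.dwell(.5)
im=bot.read_camera("scene");print(bubble(im,off),bot.get_contact_force(),bot.get_t())
cv2.imwrite("pics/end.png",cv2.resize(im[150:260,190:337],(800,600),interpolation=cv2.INTER_CUBIC))
E
```

```text
released (np.float64(0.0005000000000000004), array([265.18695921, 216.15018541]))
(np.float64(0.0005000000000000004), array([265.17481824, 216.14177132])) [-0.3102184  -0.15374393  1.07574429] 29.2333
```

View pics/end.png

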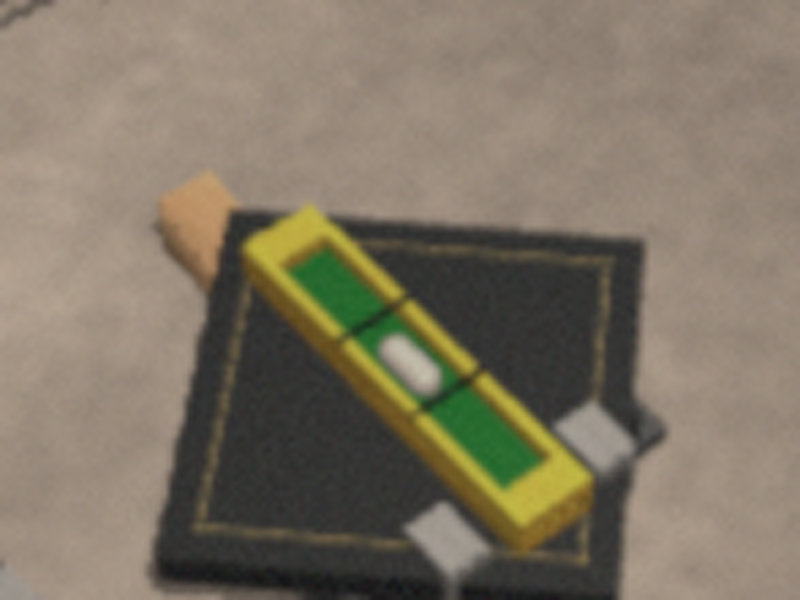

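The bubble at (410,363) stays between the lines. The wedge heel at (200,220) rests under the corner and the gripper is clear.

```bash
python3 -c "
from station import bot
print(bot.job_done())"
```

```text
the job is handed in; nothing more can be done
None
```

I handed the job in at about 29 s: the beech wedge carries the low corner, the bubble reads about +0.5 mm from the middle (my camera estimate), and the gripper is clear; no verdict came back.

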